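# Roll a milling jar up onto the jar mill and switch it on

## Robot

A 7-joint arm with a two-finger parallel gripper is mounted at the origin on a cart in front of the work surface, level with it; the furniture and walls round the work are solid. World frame = base frame: x ahead of the robot, y to its left, z up, the work surface at z = 0. Lengths are in m, angles in degrees, forces in N, time in s.
With the tool pointing down it reaches from about 0.425 to 0.875 m from the base axis. Payload 4.7 kg.
Tool frame: the origin (TCP) lies midway between the tips of the shut fingers; the grasp point (between the pads) lies 19 mm behind it; z points along the fingers, x is the direction in which the jaws open and shut, and the axes are right-handed (so a half turn about z gives the same grasp; the last joint's range is limited). The gripper opens to 87 mm and grips with 3 to 60 N. Pads are 19 mm wide; open, the fingers measure 117 mm over their backs; the gripper's body (75 mm by 190 mm) begins 51 mm behind the grasp point.
Start: joints at [76.037, 18.392, -4.016, 83.108, 1.295, 78.541, -3.26], TCP at [0.166, -0.629, 0.223] pointing down, gripper open.
Joint ranges: [-163.93, 163.93], [-17.29, 119.83], [-79.2, 71.16], [3.27, 140.29], [-89.18, 269.18], [5.43, 117.66], [-154.24, 154.24]. Speed limits (degrees/s): [147.25, 147.25, 180, 180, 180, 180, 180].

## Interface

Orientations are given as [roll, pitch, yaw] about the fixed x, y, z axes, in that order (R = Rz(yaw) Ry(pitch) Rx(roll)).
In Python, from cell import telemetry, optics, env gives the robot as it stands.
- The arm moves only by the tool arm_command, never from a script. Its arguments are lists of equal length, an entry for each row: "translation": the shift along the tool's x, y, z in cm, a list of three; "twist": the turn about the tool's z in degrees. In form: {"translation": [[x, y, z], ...], "twist": [twist, ...]}. A call has 1 to 10 rows; each row shifts and turns the pose as measured when the row begins, along the tool's axes as they then stand; what a row does not reach is not made up. A row lasts 1/8 s, in which the tool goes at most 62.5 mm and 10.7 degrees, less where a joint would pass 70% of its speed; a pose out of reach is approached as far as the arm can. A call is refused whole if a number of a shift passes 6.25 or a number of a turn 10.7, either way. A call with a gripper value outside its range is refused whole. "grip" is the opening in per cent of the stroke, from 0 (shut) to 100 (fully open), set as the call begins (left out, the last holds). The fingers move at their own pace and stop on an object; "force" is the grip in N (left out, the last holds). Time passes only in rows, so rows that do not move let the fingers close. It gives the time, the measured TCP pose, the force and the opening at its end, in the units of the state.
- telemetry.get_obs(): the state, without advancing time (a new reading comes with each control period).
- optics.read_camera(name): name is "scene" or "top"; returns a dict with "img" (384x512x3 uint8, blue, green, red), "fx", "fy", "cx", "cy" (pixels), "extrinsics" (4x4, takes a point from camera to world coordinates). Camera axes: x right, y up, looking along -z (the intrinsics and any distortion apply to the point x, -y, -z); pixel columns grow to the right and rows downward; lengths in m; the calibration is good to about 2 mm. A picture is of the moment at which its call begins. There is no depth.
- env.sign_off(): hands the job in, once; it reports no verdict.
The state is a dict: "time_s": time; "qpos": joint angles; "joint_velocities": joint speeds; "effort": joint torques, N m; "tool_pos": TCP position; "tool_rot": TCP orientation; "force": force on the tool from outside, world axes, zero at the start; "wrist_torque": the same for the moment, N m; "grip_width": finger opening in m.
Only numpy, scipy, OpenCV 4.12 (cv2) and the standard library are available. Lean on these libraries where they do the work, as an engineer would, in place of code of your own. Each camera call takes 0.05 s, during which the arm holds its last target. There are 200 camera calls.

## Task

The filled milling jar lies on the loading tray of the jar mill. With the fingertips only, without picking it up, push the jar slowly up the ramp, never letting it get away from you and roll back, until it drops home between the two rollers. Then press the rocker switch on the mill's housing over to on, and leave the two small vials beside the mill standing where they are.

Things in the scene. Friction and masses are not known exactly. Their poses are not given: they have to be found in the camera images.
- jar_mill: Bench jar mill with tray, ramp and two rollers, fixed on the table. x: level loading direction (tray, ramp, rollers); y: to the side of the white housing; z up. Origin on the table under the front roller's axis, midway between the side rails. In this frame: roller axes along y at x 0 and 50 mm, z 22 mm; their rubber tyres have radius 16 mm (top z 38 mm, in line with the ramp); rollers turn freely.
- tray_middle (a point): Middle of the flat aluminium loading tray's surface, 8 mm above the table. The tray is 73 mm long along the mill's x (x -216 to -143 mm) and 95 mm wide inside; its outer end has a lip 4 mm thick, top 15 mm above the table; side rails' top 22 mm above the table.
- loading_ramp: Aluminium ramp plate, 127 mm long, rising at 12 degrees from the tray (z 8 mm) to just before the front roller (z 34 mm, mill x -19 mm), 95 mm wide between side rails that stand 12 mm above its surface. Origin at its toe, in the middle of its surface (mill x -143, y 0, z 8 mm); x up the slope, y as the mill's, z out of the surface.
- guard_bar (a point): Middle of the fixed steel bar (radius 4 mm, along y) behind the rear roller, at mill x 63 mm, 55 mm above the table. A grey cheek closes the rollers on the -y side: y -48.5 to -56.5 mm, top 48 mm above the table, 65 mm beside this bar.
- housing_top (a point): Middle of the top of the mill's white drive housing, 57 mm above the table. The housing is 124 mm long (mill x -34 to 90 mm) and 62 mm wide (mill y 48.5 to 110 mm); the rocker switch is on its top, a dial on its outer face.
- milling_jar: Smooth white glazed milling jar with a ribbed grey screw lid, a closed cylinder 56 mm in diameter and 90 mm long, about 0.35 to 0.6 kg, lying on its side across the tray and free to roll. Origin at its centre, y along its own axis (lid at +y). Lying on the tray its centre is 36 mm above the table, on the ramp 28 mm out from the running surface; it has 2.5 mm play to each side rail. Rolling freely on the ramp it runs back down when it is not held.
- roller_seat (a point): Where the centre of the jar is when it lies home between the two rollers: 25 mm beyond the front roller's axis, 58 mm above the table. On the way over the front roller the jar's centre rises to 66 mm above the table, then it drops about 8 mm into place. There it is about 6 mm clear of the rear guard bar; pushed against the bar it settles back when released.
- mill_switch (a joint): Rocker switch on top of the drive housing, 41 mm long (along the mill's x) and 21 mm wide, hinged in the middle at x 10, y 80, z 60 mm of the mill's frame. 0 = off (the half toward the mill's +x is raised, the other half is down), 0.28 rad = on (the +x half fully down). It takes about 3 N at the press point and stays where it is left.
- switch_press (a point): Point on the top face of the raised half of the rocker, 14 mm from its hinge; pressing here straight down by about 4 mm turns the switch fully on.
- vial_1: Small glass vial with a light screw cap, 24 mm in diameter, 54 mm high, standing upright beside the ramp or the rollers on the side away from the housing; origin at the centre of its underside, z up. To be left alone.
- vial_3: Small glass vial with a light screw cap, 24 mm in diameter, 54 mm high, standing upright beside the ramp on the housing's side; origin at the centre of its underside, z up. To be left alone.
There are look-alikes about, which are no part of the job. Several things have the shape of the milling_jar; the one meant has the colours described above.

How it is judged:
By the outcome, as a careful person would: the job done as asked, in the order asked, and still so for the second after the job is handed in, with the robot touching nothing.
It also fails if it takes over 45 s, if anything falls off the work surface, if the arm or the gripper's body presses on something with over 40 N, if the wrist force passes 120 N, or if a joint passes its speed limit or range.

## Working session

There is one attempt and no reset: what is moved stays moved. The work goes in short steps, Python scripts to look and compute and a tool call to move; the robot and the scene stay as the last step left them, time stands still between calls to the robot, and variables do not carry over. Pictures are saved under pics/ and viewed, about 8 in all and at most 12, crops included, and the job is handed in when it is done.

Besides the shell and the picture viewer there is one more tool, called after ">>>" by a JSON object that holds its "api" and its "payload". arm_command: Moves the arm, as the interface text tells. Its arguments: {"type":"object","properties":{"translation":{"type":"array","items":{"type":"array","items":{"type":"number"}}},"twist":{"type":"array","items":{"type":"number"}},"grip":{"type":"number"},"force":{"type":"number"}},"required":["translation","twist"]}

```bash
mkdir -p pics; cat > h.py <<'E'
import numpy as np, cv2
from cell import telemetry, optics, env
def ray(c,u,v):
    d=np.array([(u-c['cx'])/c['fx'],-(v-c['cy'])/c['fy'],-1.0]); E=np.array(c['extrinsics'])
    return E[:3,3],E[:3,:3]@d
def onz(c,u,v,z):
    o,d=ray(c,u,v); return o+d*(z-o[2])/d[2]
def proj(c,p):
    E=np.array(c['extrinsics']); q=E[:3,:3].T@(np.array(p)-E[:3,3])
    return c['cx']-c['fx']*q[0]/q[2], c['cy']+c['fy']*q[1]/q[2]
E
python3 - <<'E'
from h import *
for n in ['scene','top']:
    c=optics.read_camera(n); cv2.imwrite(f'pics/{n}0.png',cv2.resize(c['img'],(800,600)))
    np.save(n+'0.npy',c['img'])
    print(n,[ (k,c[k]) for k in c if k!='img'])
print(telemetry.get_obs())
E
```

```text
scene [('fx', 485.5263285173815), ('fy', 485.5263285173815), ('cx', 255.78003638925668), ('cy', 189.57618877908476), ('extrinsics', array([[-4.75696058e-01,  6.77751988e-01, -5.60683068e-01,
         2.58009788e-02],
       [-8.79609384e-01, -3.65972711e-01,  3.03893578e-01,
        -4.83075723e-03],
       [ 7.69773931e-04,  6.37743065e-01,  7.70248785e-01,
         8.17830675e-01],
       [ 0.00000000e+00,  0.00000000e+00,  0.00000000e+00,
         1.00000000e+00]]))]
top [('fx', 415.079641219833), ('fy', 415.079641219833), ('cx', 261.00802002371864), ('cy', 192.08517021848505), ('extrinsics', array([[ 0.01328566,  0.9809862 , -0.19362224,  0.38360012],
       [-0.99981927,  0.01039961, -0.01591441, -0.29834417],
       [-0.01359822,  0.19379868,  0.98094707,  0.91677326],
       [ 0.        ,  0.        ,  0.        ,  1.        ]]))]
{'time_s': 0.1, 'qpos': array([76.03664607, 18.43630412, -4.01637706, 83.16870969,  1.29631386,
       78.5392684 , -3.25977131]), 'joint_velocities': array([-0.00938255, -0.05251408,  0.05114546, -0.17525828,  0.0546553 ,
        0.08894727, -0.08806699]), 'effort': array([-3.70612179e-04, -4.92574167e+01, -4.05976865e-01, -3.13398564e+01,
       -6.40632631e-02,  3.95077514e-02,  1.00474333e-04]), 'tool_pos': array([ 0.16555198, -0.62805478,  0.22154709]), 'tool_rot': array([ 1.79993591e+02,  9.89744289e-02, -7.52257460e+01]), 'force': array([-0.4505352 ,  0.02735524,  0.88215763]), 'wrist_torque': array([ 0.02554279, -0.00743585,  0.03891896]), 'grip_width': 0.0871032439321862}
```

View pics/top0.png

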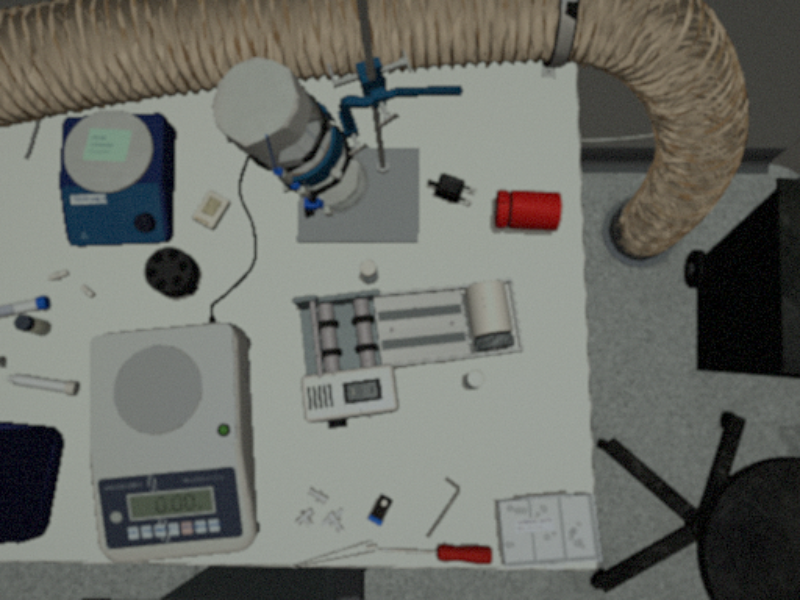

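View pics/scene0.png

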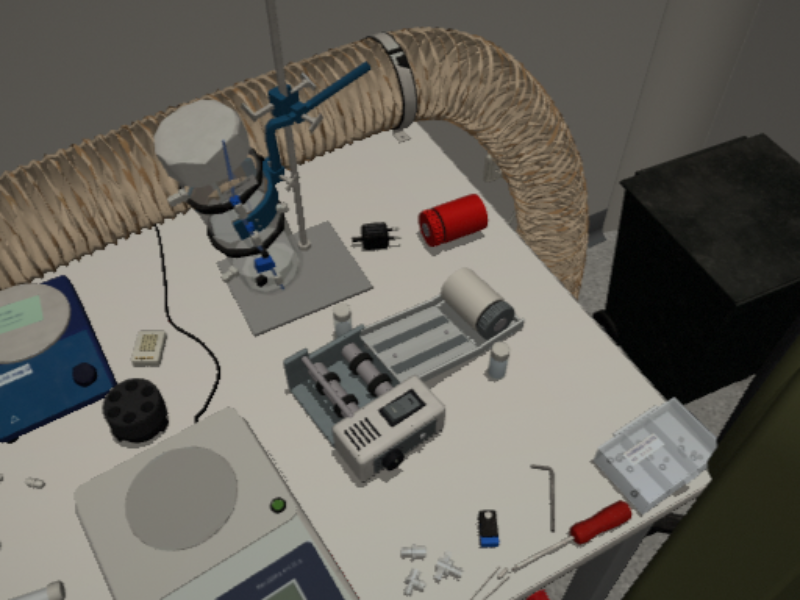

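```bash
python3 - <<'E'
from h import *
i=np.load('top0.npy')[165:280,185:345]; cv2.imwrite('pics/top1.png',cv2.resize(i,(800,575),interpolation=cv2.INTER_CUBIC))
i=np.load('scene0.npy')[165:313,175:345]; cv2.imwrite('pics/scene1.png',cv2.resize(i,None,fx=4,fy=4,interpolation=cv2.INTER_CUBIC))
E
```

```text
(no output)
```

View pics/top1.png

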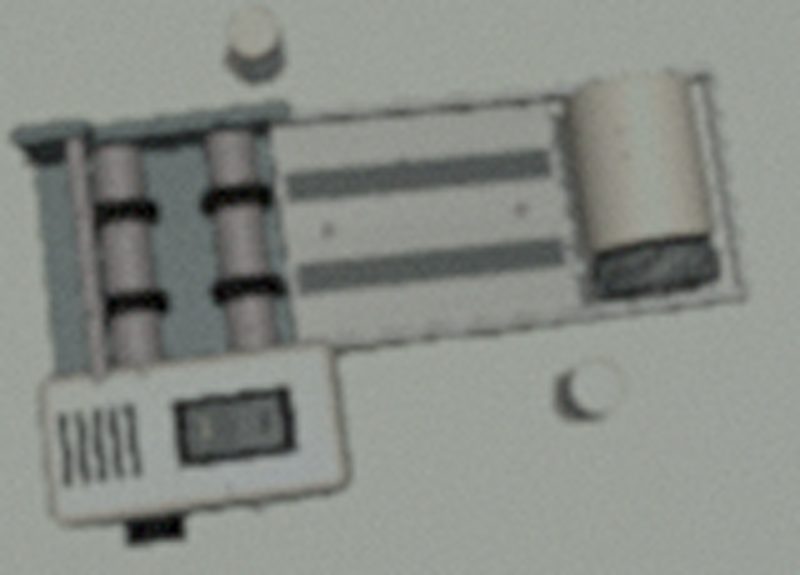

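View pics/scene1.png

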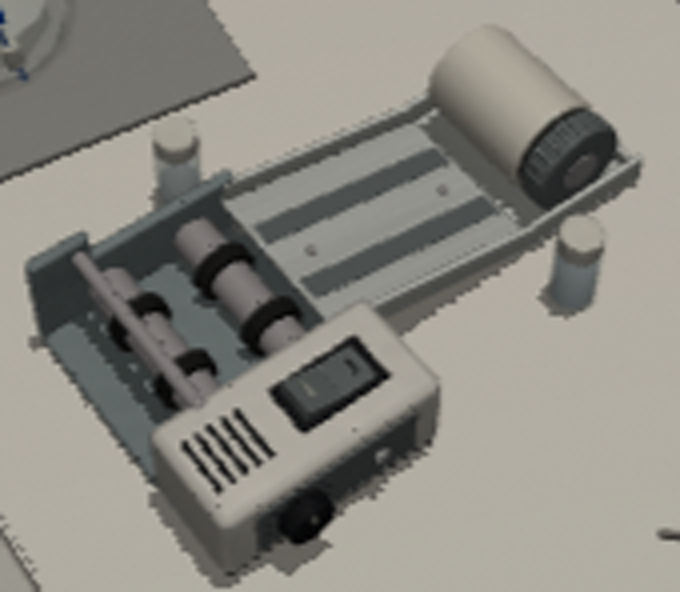

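```bash
cat > pose.py <<'E'
from h import *
from scipy.optimize import least_squares
C={n:optics.read_camera(n) for n in ['top','scene']}
def px(n,u,v):
    s,a,b=(5,185,165) if n=='top' else (4,175,165)
    return a+(u+.5)/s-.5,b+(v+.5)/s-.5
# mill pts mm, camera, crop px
D=[('top',42,380,90,48.5,55),('top',335,345,-34,48.5,55),('top',350,485,-34,110,55),('top',58,523,90,110,55),
('top',237,426,10,80,61),('scene',331,384,10,80,61),
('scene',153,433,90,48.5,55),('scene',364,304,-34,48.5,55),('scene',439,380,-34,110,55),
('top',710,75,-220,-49,20),('top',746,297,-220,49,20),('scene',640,160,-220,49,20)]
def T(p,m):
    c,s=np.cos(p[2]),np.sin(p[2]); m=np.array(m)/1000
    return np.array([p[0]+c*m[0]-s*m[1],p[1]+s*m[0]+c*m[1],m[2]])
def f(p): return np.concatenate([np.subtract(proj(C[n],T(p,m)),px(n,u,v)) for n,u,v,*m in D])
if __name__=='__main__':
    r=least_squares(f,[.5,-.3,1.5],loss='soft_l1'); p=r.x; print(p,np.degrees(p[2])); print(f(p).reshape(-1,2).round(1))
    np.save('p.npy',p)
    for k,m in dict(tray=(-179.5,0,36),toe=(-143,0,8),seat=(25,0,58),sw=(24,80,64),hous=(28,79,57)).items(): print(k,T(p,m).round(4))
    inv=lambda w:(np.array([[np.cos(p[2]),np.sin(p[2])],[-np.sin(p[2]),np.cos(p[2])]])@(w[:2]-p[:2])*1000).round(1)
    print('vial1',inv(onz(C['top'],*px('top',255,32),.054)),inv(onz(C['scene'],*px('scene',176,138),.052)))
    print('vial3',inv(onz(C['top'],*px('top',597,387),.054)),inv(onz(C['scene'],*px('scene',581,236),.052)))
    # jar: silhouette centre, corners (570,88),(690,75),(718,282),(597,300)
    for uv in [(630,82),(657,290),(644,186)]: print('jar',inv(onz(C['top'],*px('top',*uv),.045)))
    print('bar',inv(onz(C['top'],*px('top',75,140),.055)),inv(onz(C['top'],*px('top',98,372),.055)))
    print('ty',inv(onz(C['top'],*px('top',237,198),.026)),inv(onz(C['top'],*px('top',248,287),.026)))
E
python3 pose.py
```

```text
[ 0.51060681 -0.22430097  1.71671553] 98.36055440310534
[[-1.2  0.1]
 [-0.5 -0.9]
 [ 0.4  0.8]
 [-1.4  1.4]
 [-0.3  0.7]
 [-0.6 -0.3]
 [-2.6  0.1]
 [-0.2 -2.3]
 [ 1.6  1.3]
 [ 2.9 -0.3]
 [ 3.1 -1. ]
 [ 1.5 -1.2]]
tray [ 0.5367 -0.4019  0.036 ]
toe [ 0.5314 -0.3658  0.008 ]
seat [ 0.507  -0.1996  0.058 ]
sw [ 0.428  -0.2122  0.064 ]
hous [ 0.4284 -0.2081  0.057 ]
vial1 [-17.9 -87.1] [-17.4 -84.6]
vial3 [-139.9   82.1] [-140.6   82.9]
jar [-174.6  -45.6]
jar [-171.9   44.7]
jar [-173.5    0. ]
bar [ 63.5 -50.4] [64.2 48.5]
ty [  0.1 -21.5] [ 0.  17.8]
```

```bash
sed -i 's/-220,/-216,/g' pose.py; sed -i "s/^('top',710/('top',75,140,63.5,-48.5,55),('top',98,372,63.5,48.5,55),&/" pose.py; python3 pose.py; python3 - <<'E'
from pose import *
p=np.load('p.npy')
def tri(a,b):
    o1,d1=ray(C['top'],a[0]*.64,a[1]*.64);o2,d2=ray(C['scene'],b[0]*.64,b[1]*.64)
    A=np.stack([d1,-d2],1);s=np.linalg.lstsq(A,o2-o1,rcond=None)[0]
    return ((o1+d1*s[0]+o2+d2*s[1])/2).round(3),np.linalg.norm(o1+d1*s[0]-o2-d2*s[1]).round(3)
for n,a,b in [('blueclip',(312,205),(265,264)),('whitetop',(262,100),(200,135)),('clamp',(370,75),(285,100)),('armtip',(460,90),(368,68)),('flaskbot',(345,190),(280,265))]: print(n,*tri(a,b))
o=telemetry.get_obs();w=o['tool_pos'][:2]-p[:2];a=p[2]
print('tcp mill',np.cos(a)*w[0]+np.sin(a)*w[1],-np.sin(a)*w[0]+np.cos(a)*w[1])
E
```

```text
[ 0.51082655 -0.22453739  1.71566891] 98.30058733852175
[[-1.1 -0.1]
 [-0.4 -1. ]
 [ 0.4  0.7]
 [-1.3  1.2]
 [-0.2  0.6]
 [-0.6 -0.4]
 [-2.6 -0. ]
 [-0.2 -2.4]
 [ 1.6  1.3]
 [ 0.2  0.7]
 [ 0.4 -0.2]
 [ 1.3 -0.1]
 [ 1.4 -0.7]
 [ 0.1 -0.4]]
tray [ 0.5367 -0.4022  0.036 ]
toe [ 0.5315 -0.366   0.008 ]
seat [ 0.5072 -0.1998  0.058 ]
sw [ 0.4282 -0.2123  0.064 ]
hous [ 0.4286 -0.2082  0.057 ]
vial1 [-17.5 -86.9] [-17.1 -84.5]
vial3 [-139.7   82.2] [-140.4   82.9]
jar [-174.3  -45.6]
jar [-171.7   44.7]
jar [-173.2    0. ]
bar [ 63.8 -50.1] [64.4 48.8]
ty [  0.4 -21.3] [ 0.2 18. ]
blueclip [ 0.667 -0.159  0.111] 0.002
whitetop [ 0.723 -0.131  0.285] 0.001
clamp [ 0.761 -0.245  0.269] 0.004
armtip [ 0.725 -0.34   0.303] 0.002
flaskbot [ 0.714 -0.192  0.045] 0.001
tcp mill -0.34986456141192945 0.3998507326310026
```

>>> {"api": "arm_command", "payload": {"translation": [[0,0,0],[0,0,0],[0,0,0],[0,0,0],[0,0,0],[0,0,0],[0,0,0],[0,0,0],[0,0,0]], "twist": [-10.5,-10.5,-10.5,-10.5,-10.5,-10.5,-10.5,-10,0], "grip": 45}}

```text
time_s: 1.52
tool_pos: [0.1655, -0.6284, 0.2224]
tool_rot: [-180.0, 0.0, 10.3]
force: [0.7, 0.1, 0.3]
grip_width: 0.0389
```

```bash
cat > st.py <<'E'
from h import *
p=np.load('p.npy');a=p[2]
def st():
    o=telemetry.get_obs();w=(o['tool_pos'][:2]-p[:2])*1000
    print('t',round(o['time_s'],2),'mill',np.round([np.cos(a)*w[0]+np.sin(a)*w[1],-np.sin(a)*w[0]+np.cos(a)*w[1],o['tool_pos'][2]*1000],1),'rot',o['tool_rot'].round(2),'yaw err',round(o['tool_rot'][2]-np.degrees(a)+90,2),'F',o['force'].round(1),'w',o['grip_width'].round(4),'q',o['qpos'].round(0))
if __name__=='__main__': st()
E
python3 st.py
```

```text
Traceback (most recent call last):
  File "st.py", line 6, in <module>
    if __name__=='__main__': st()
                             ~~^^
  File "st.py", line 5, in st
    print('t',round(o['time_s'],2),'mill',np.round([np.cos(a)*w[0]+np.sin(a)*w[1],-np.sin(a)*w[0]+np.cos(a)*w[1],o['tool_pos'][2]*1000],1),'rot',o['tool_rot'].round(2),'yaw err',round(o['tool_rot'][2]-np.degrees(a)+90,2),'F',o['force'].round(1),'w',o['grip_width'].round(4),'q',o['qpos'].round(0))
                                                                                                                                                                                                                                                         ^^^^^^^^^^^^^^^^^^^^^
AttributeError: 'float' object has no attribute 'round'
```

>>> {"api": "arm_command", "payload": {"translation": [[5,-1.4,0],[5,-1.4,0],[5,-1.4,0],[5,-1.4,0],[5,-1.4,0],[5,-1.4,0],[5,-1.4,0],[4,-1,0],[0,0,0]], "twist": [2,0,0,0,0,0,0,0,0]}}

```text
time_s: 2.65
tool_pos: [0.5469, -0.4664, 0.2208]
tool_rot: [180.0, 0.0, 5.9]
force: [-0.0, 0.2, -1.0]
grip_width: 0.0391
```

```bash
sed -i "s/o\['grip_width'\].round(4)/round(o['grip_width'],4)/" st.py; python3 st.py
```

```text
t 2.65 mill [-244.5   -0.7  220.8] rot [1.7998e+02 4.0000e-02 5.9400e+00] yaw err -2.36 F [-0.   0.2 -1. ] w 0.0391 q [ 54.  29. -23.  71.  11.  82.  38.]
```

>>> {"api": "arm_command", "payload": {"translation": [[0,0,4.5],[0,0,4.5],[0,0,4.5],[0,0,3],[0,0,2],[0,0,0]], "twist": [-2.4,0,0,0,0,0]}}

```text
time_s: 3.4
tool_pos: [0.5419, -0.4731, 0.0321]
tool_rot: [179.6, 0.2, 7.2]
force: [0.8, 0.5, 0.6]
grip_width: 0.0392
```

```bash
python3 - <<'E'
from st import *
st(); c=optics.read_camera('scene'); cv2.imwrite('pics/s2.png',cv2.resize(c['img'][130:290,200:400],(800,640))[:600])
E
```

```text
t 3.4 mill [-250.4    5.2   32.1] rot [179.63   0.2    7.21] yaw err -1.09 F [0.8 0.5 0.6] w 0.0392 q [ 54.  36. -22.  83.  15.  64.  37.]
```

View pics/s2.png

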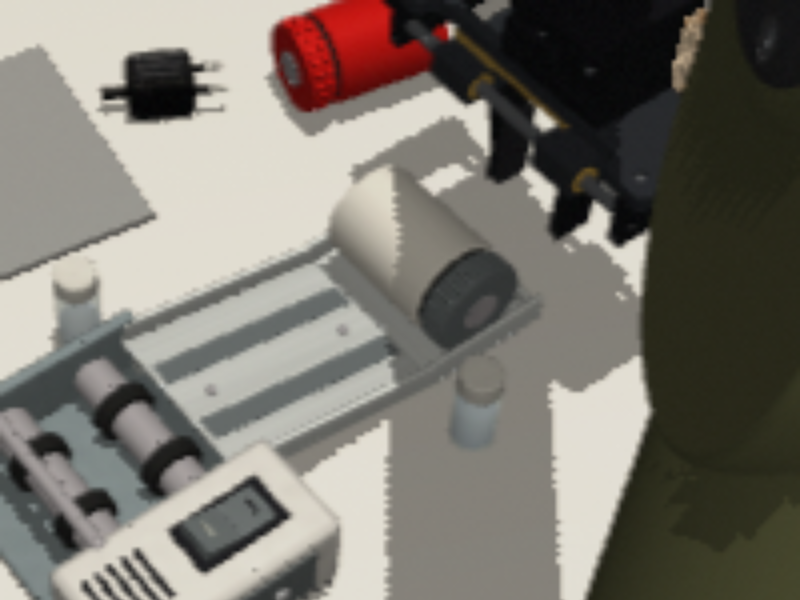

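>>> {"api": "arm_command", "payload": {"translation": [[0.5,-0.8,0],[0,-0.8,0],[0,-0.8,0],[0,-0.5,0],[0,-0.3,0],[0,0,0]], "twist": [-1.1,0,0,0,0,0]}}

```text
time_s: 4.2
tool_pos: [0.5464, -0.44, 0.039]
tool_rot: [179.2, -0.2, 8.4]
force: [-0.4, 0.1, -0.4]
grip_width: 0.0394
```

```bash
python3 st.py
```

```text
t 4.2 mill [-218.4   -4.1   39. ] rot [179.18  -0.21   8.42] yaw err 0.12 F [-0.4  0.1 -0.4] w 0.0394 q [ 53.  33. -23.  86.  14.  63.  35.]
```

>>> {"api": "arm_command", "payload": {"translation": [[-0.4,-0.3,0.4],[0,-0.3,0.3],[0,-0.3,0],[0,-0.3,0]], "twist": [0,0,0,0]}}

```text
time_s: 4.7
tool_pos: [0.5395, -0.4292, 0.0308]
tool_rot: [179.2, -0.2, 8.3]
force: [0.5, -0.4, 0.2]
grip_width: 0.0392
```

```bash
python3 st.py
```

```text
t 4.7 mill [-206.7    1.1   30.8] rot [ 1.7918e+02 -1.7000e-01  8.3200e+00] yaw err 0.02 F [ 0.5 -0.4  0.2] w 0.0392 q [ 53.  33. -23.  88.  14.  61.  35.]
```

>>> {"api": "arm_command", "payload": {"translation": [[-0.1,-0.3,0],[0,-0.3,0],[0,-0.3,0],[0,-0.3,0],[0,-0.3,0]], "twist": [0,0,0,0,0]}}

```text
time_s: 5.32
tool_pos: [0.5363, -0.4138, 0.031]
tool_rot: [179.1, -0.2, 8.3]
force: [-0.0, -0.1, 0.7]
grip_width: 0.0394
```

```bash
python3 - <<'E'
from st import *
st(); c=optics.read_camera('scene'); cv2.imwrite('pics/s3.png',cv2.resize(c['img'][130:280,200:400],(800,600)))
E
```

```text
t 5.33 mill [-191.     2.1   31. ] rot [179.13  -0.19   8.32] yaw err 0.02 F [-0.  -0.1  0.7] w 0.0394 q [ 53.  31. -23.  90.  14.  61.  34.]
```

View pics/s3.png

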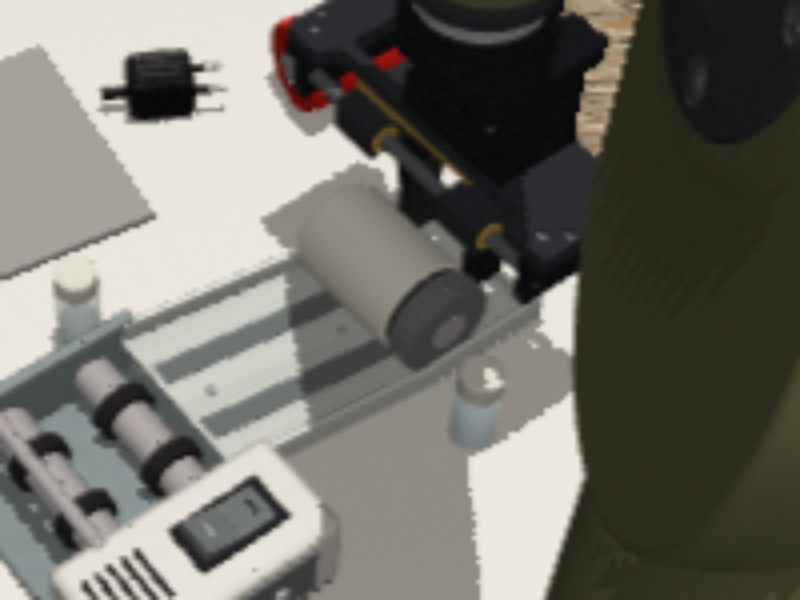

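```bash
cat >> st.py <<'E'
def mx(uv,z):
    c=optics.read_camera('scene'); w=onz(c,*uv,z)[:2]-p[:2]; return (np.array([np.cos(a)*w[0]+np.sin(a)*w[1],-np.sin(a)*w[0]+np.cos(a)*w[1]])*1000).round(1)
E
python3 -c "
from st import *
print(mx((200+485/4,130+311/4),.036),mx((200+450/4,130+333/4),.036)); st()"
```

```text
[-177.9   47.3] [-154.5   47.2]
t 5.47 mill [-190.6    2.    30.9] rot [ 1.7917e+02 -1.7000e-01  8.3400e+00] yaw err 0.04 F [ 0.1 -0.5  0.2] w 0.0391 q [ 53.  31. -23.  90.  14.  61.  34.]
```

>>> {"api": "arm_command", "payload": {"translation": [[0.2,-0.3,0],[0,-0.4,0],[0,-0.4,-0.05],[0,-0.4,-0.09],[0,-0.4,-0.09],[0,-0.4,-0.09],[0,-0.4,-0.09],[0,-0.4,-0.09]], "twist": [0,0,0,0,0,0,0,0]}}

```text
time_s: 6.48
tool_pos: [0.5349, -0.3957, 0.0425]
tool_rot: [177.8, -0.5, 7.9]
force: [-0.2, -3.9, 3.5]
grip_width: 0.0393
```

```bash
python3 st.py
```

```text
t 6.47 mill [-172.8    0.9   42.5] rot [177.81  -0.54   7.95] yaw err -0.35 F [-0.2 -3.9  3.5] w 0.0393 q [ 52.  29. -24.  93.  14.  60.  32.]
```

>>> {"api": "arm_command", "payload": {"translation": [[0,0.1,0.5],[0,0,0.5],[0,0,0.2]], "twist": [0,0,0]}}

```text
time_s: 6.85
tool_pos: [0.5367, -0.403, 0.0336]
tool_rot: [177.2, -0.8, 7.8]
force: [-0.4, -4.1, 4.4]
grip_width: 0.0391
```

```bash
python3 -c "
from st import *
st(); c=optics.read_camera('scene'); cv2.imwrite('pics/s4.png',cv2.resize(c['img'][130:280,200:400],(800,600)))"
```

```text
t 6.85 mill [-180.4    0.2   33.6] rot [177.21  -0.79   7.84] yaw err -0.46 F [-0.4 -4.1  4.4] w 0.0391 q [ 52.  29. -23.  93.  15.  58.  31.]
```

View pics/s4.png

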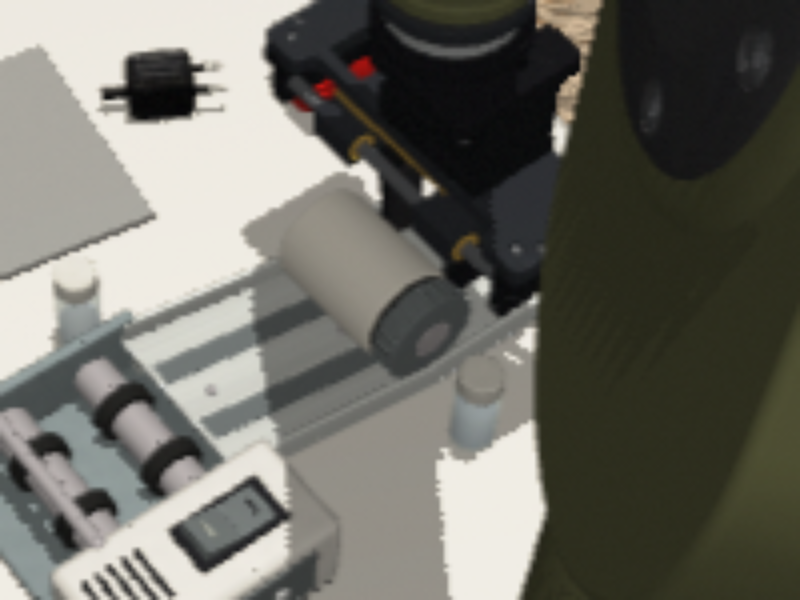

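>>> {"api": "arm_command", "payload": {"translation": [[0,-0.7,0.1],[0,-0.7,0],[0,-0.7,0],[0,-0.7,0],[0,-0.7,0],[0,-0.7,0]], "twist": [-0.4,0,0,0,0,0]}}

```text
time_s: 7.65
tool_pos: [0.535, -0.3728, 0.0358]
tool_rot: [176.1, -1.4, 8.0]
force: [-0.4, -7.4, 7.0]
grip_width: 0.0391
```

```bash
python3 -c "
from st import *
st()"
```

```text
t 7.65 mill [-150.2   -2.5   35.8] rot [176.08  -1.38   8.  ] yaw err -0.3 F [-0.4 -7.4  7. ] w 0.0391 q [ 50.  26. -24.  97.  15.  56.  29.]
```

>>> {"api": "arm_command", "payload": {"translation": [[-0.2,-0.7,-0.1],[0,-0.7,-0.12],[0,-0.7,-0.12],[0,-0.7,-0.12],[0,-0.7,-0.12],[0,-0.7,-0.12]], "twist": [-0.3,0,0,0,0,0]}}

```text
time_s: 8.4
tool_pos: [0.5301, -0.3389, 0.0441]
tool_rot: [175.2, -1.8, 8.2]
force: [-0.3, -5.9, 5.1]
grip_width: 0.039
```

```bash
python3 -c "
from st import *
st();c=optics.read_camera('scene'); cv2.imwrite('pics/s5.png',cv2.resize(c['img'][130:280,180:380],(800,600)))"
```

```text
t 8.4 mill [-115.9   -2.6   44.1] rot [175.22  -1.81   8.19] yaw err -0.11 F [-0.3 -5.9  5.1] w 0.039 q [ 49.  23. -25. 101.  15.  55.  26.]
```

View pics/s5.png

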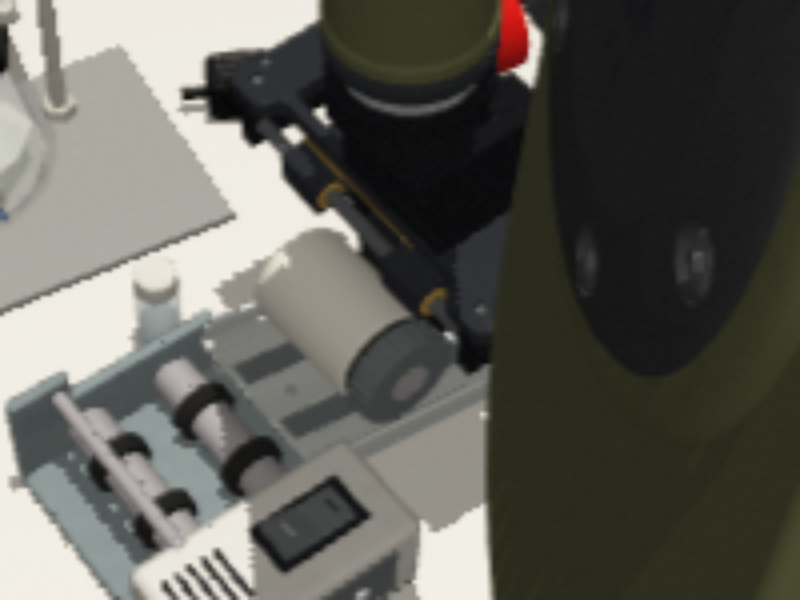

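>>> {"api": "arm_command", "payload": {"translation": [[-0.2,-0.7,-0.12],[0,-0.7,-0.13],[0,-0.7,-0.13],[0,-0.7,-0.13],[0,-0.7,-0.13],[0,-0.7,-0.13],[0,-0.7,-0.13]], "twist": [0,0,0,0,0,0,0]}}

```text
time_s: 9.32
tool_pos: [0.5241, -0.2982, 0.0538]
tool_rot: [174.3, -2.2, 8.1]
force: [0.2, -6.8, 5.5]
grip_width: 0.0394
```

```bash
python3 st.py
```

```text
t 9.32 mill [-74.8  -2.5  53.8] rot [174.28  -2.25   8.11] yaw err -0.19 F [ 0.2 -6.8  5.5] w 0.0394 q [ 47.  19. -26. 105.  15.  54.  23.]
```

>>> {"api": "arm_command", "payload": {"translation": [[-0.2,-0.7,-0.13],[0,-0.7,-0.13],[0,-0.6,-0.13],[0,-0.6,-0.13],[0,-0.5,-0.12],[0,-0.5,-0.12]], "twist": [0,0,0,0,0,0]}}

```text
time_s: 10.07
tool_pos: [0.5172, -0.2591, 0.057]
tool_rot: [174.4, -2.3, 8.2]
force: [1.1, 0.2, 0.4]
grip_width: 0.0391
```

```bash
python3 st.py
```

```text
t 10.07 mill [-35.2  -1.4  57. ] rot [174.39  -2.3    8.18] yaw err -0.12 F [1.1 0.2 0.4] w 0.0391 q [ 46.  16. -27. 108.  14.  54.  20.]
```

Force has gone: look.

```bash
python3 -c "
from st import *
st();c=optics.read_camera('scene'); cv2.imwrite('pics/s6.png',cv2.resize(c['img'][150:300,150:350],(800,600)))"
```

```text
t 10.07 mill [-35.2  -1.4  57. ] rot [174.39  -2.3    8.18] yaw err -0.12 F [1.1 0.2 0.4] w 0.0391 q [ 46.  16. -27. 108.  14.  54.  20.]
```

View pics/s6.png

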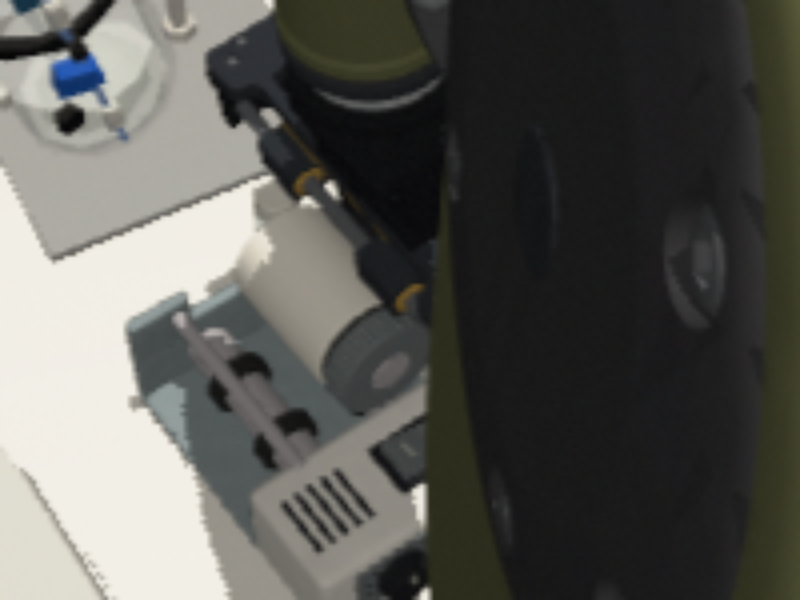

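>>> {"api": "arm_command", "payload": {"translation": [[-0.1,-0.4,-0.08],[0,-0.4,-0.08],[0,-0.4,-0.05],[0,-0.4,-0.03]], "twist": [0,0,0,0]}}

```text
time_s: 10.62
tool_pos: [0.5129, -0.2399, 0.0568]
tool_rot: [174.6, -2.2, 8.3]
force: [0.3, -0.1, -0.1]
grip_width: 0.0391
```

```bash
python3 -c "
from st import *
st();c=optics.read_camera('scene'); cv2.imwrite('pics/s7.png',cv2.resize(c['img'][150:300,150:350],(800,600)))
print(mx((247.5,242.5),.066))"
```

```text
t 10.62 mill [-15.5   0.2  56.8] rot [174.56  -2.2    8.25] yaw err -0.05 F [ 0.3 -0.1 -0.1] w 0.0391 q [ 45.  15. -28. 109.  14.  54.  18.]
[ 2.9 42. ]
```

View pics/s7.png

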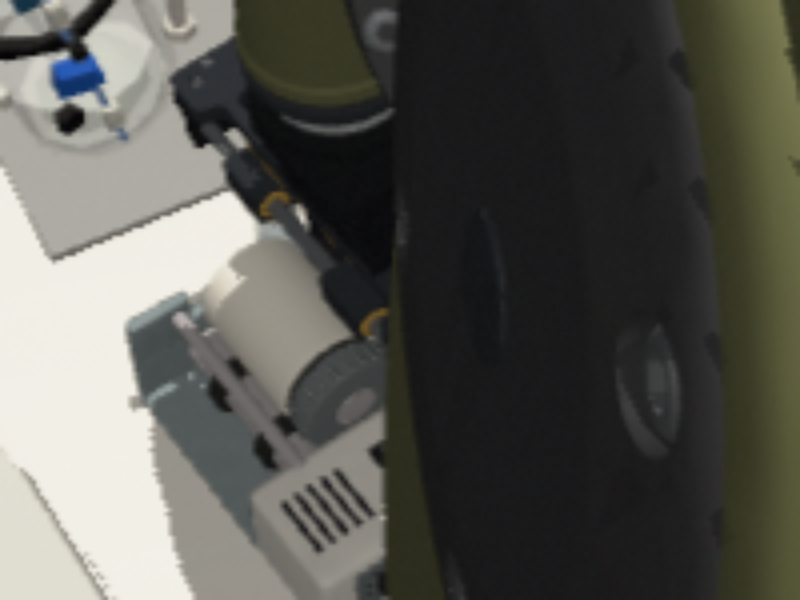

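>>> {"api": "arm_command", "payload": {"translation": [[0,0.5,0],[0,1,0],[0,1,0],[0,0.3,-2.5],[0,0.4,-3.5],[0,0.4,-3.5],[0,0,0]], "twist": [0,0,0,0,0,0,0], "grip": 0}}

```text
time_s: 11.6
tool_pos: [0.5127, -0.2737, 0.1575]
tool_rot: [174.6, -2.2, 8.0]
force: [-0.0, 0.6, -0.4]
grip_width: 0.0006
```

```bash
python3 -c "
from st import *
st();c=optics.read_camera('top'); cv2.imwrite('pics/t8.png',cv2.resize(c['img'][150:300,150:350],(800,600)))
print(mx((238.75,251.25),.058))"
```

```text
t 11.6 mill [-48.9   5.2 157.5] rot [174.55  -2.18   8.  ] yaw err -0.3 F [-0.   0.6 -0.4] w 0.0006 q [ 48.  11. -28. 102.  10.  65.  25.]
[24.  43.5]
```

```bash
cat > go.py <<'E'
from st import *
from scipy.spatial.transform import Rotation as Ro
def go(tgt,off):
    o=telemetry.get_obs(); R=Ro.from_euler('xyz',o['tool_rot'],degrees=True).as_matrix()
    M=np.array([[np.cos(a),-np.sin(a),0],[np.sin(a),np.cos(a),0],[0,0,1]])
    tip=o['tool_pos']+R@np.array(off); t=M@(np.array(tgt)/1000)+[p[0],p[1],0]
    print('tip mill',((M.T@(tip-[p[0],p[1],0]))*1000).round(1),'cm in tool',(R.T@(t-tip)*100).round(2)); st()
E
python3 -c "
from go import *
go([19,80,110],[.0345,0,0])"
```

```text
tip mill [-47.7 -27.4 155.3] cm in tool [-10.92  -6.97   3.54]
t 11.7 mill [-47.5   7.1 154.1] rot [174.76  -1.92   8.  ] yaw err -0.3 F [-0.6 -0.3 -1.5] w 0.0008 q [ 48.  11. -28. 102.  10.  65.  25.]
```

View pics/t8.png

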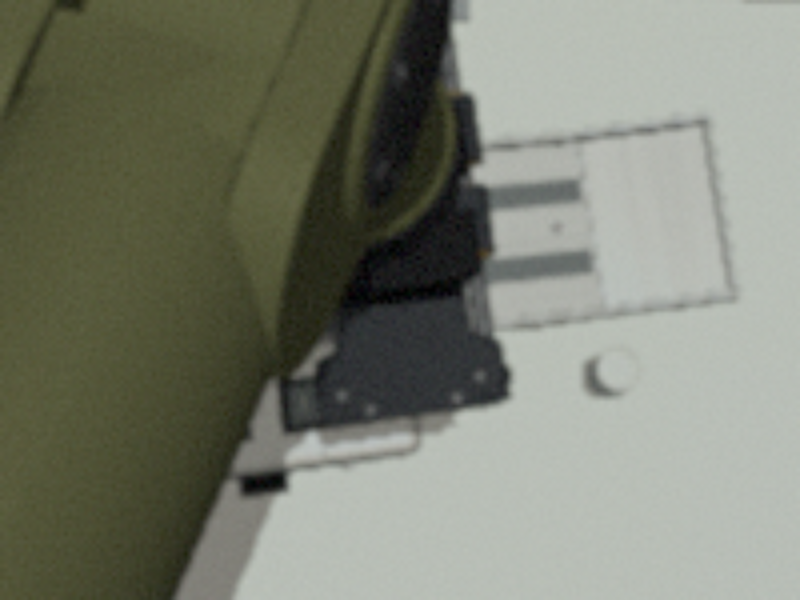

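>>> {"api": "arm_command", "payload": {"translation": [[-3,0,0],[-3.5,-1,0],[-3,-2,0.5],[-1.4,-2,1],[0,-1.5,1],[0,0,0]], "twist": [-0.3,0,0,0,0,0], "grip": 63}}

```text
time_s: 12.45
tool_pos: [0.3874, -0.2236, 0.1109]
tool_rot: [175.3, -1.4, 8.2]
force: [-0.6, -1.4, 0.4]
grip_width: 0.0509
```

```bash
python3 -c "
from go import *
go([19,80,72],[.0345,0,0])"
```

```text
tip mill [ 18.6  87.5 111.8] cm in tool [ 0.65 -0.36  3.98]
t 12.45 mill [ 18.7 122.  110.9] rot [175.32  -1.41   8.21] yaw err -0.09 F [-0.6 -1.4  0.4] w 0.0509 q [ 53.  -4. -28. 121.   2.  59.  32.]
```

>>> {"api": "arm_command", "payload": {"translation": [[0.4,-0.2,1],[0.2,-0.1,1],[0,0,1],[0,0,0.7],[0,0,0]], "twist": [0,0,0,0,0]}}

```text
time_s: 13.08
tool_pos: [0.3971, -0.2235, 0.0712]
tool_rot: [175.4, -1.5, 8.2]
force: [0.3, -0.4, -0.2]
grip_width: 0.0545
```

```bash
python3 -c "
from go import *
go([19,80,64],[.0345,0,0]); c=optics.read_camera('top'); cv2.imwrite('pics/t9.png',cv2.resize(c['img'][165:280,165:325],(800,575)))
c=optics.read_camera('scene'); cv2.imwrite('pics/s9.png',cv2.resize(c['img'][165:315,150:350],(800,600)))"
```

```text
tip mill [17.4 77.9 72.1] cm in tool [-0.23 -0.22  0.79]
t 13.07 mill [ 17.4 112.4  71.2] rot [175.39  -1.49   8.23] yaw err -0.07 F [ 0.3 -0.4 -0.2] w 0.0545 q [ 52.   1. -29. 122.   4.  53.  29.]
```

>>> {"api": "arm_command", "payload": {"translation": [[-0.2,-0.3,0.4],[0,0,0.4],[0,0,0.3],[0,0,0.3]], "twist": [0,0,0,0]}}

```text
time_s: 13.68
tool_pos: [0.3962, -0.2218, 0.0595]
tool_rot: [175.3, -1.6, 8.2]
force: [-12.4, 7.7, 33.5]
grip_width: 0.0546
```

```bash
python3 -c "
from go import *
go([20,80,58],[.0345,0,0])"
```

```text
tip mill [19.2 78.6 60.4] cm in tool [-0.15 -0.1   0.23]
t 13.68 mill [ 19.2 113.1  59.5] rot [175.27  -1.57   8.25] yaw err -0.05 F [-12.4   7.7  33.5] w 0.0546 q [ 52.   2. -29. 123.   5.  52.  28.]
```

>>> {"api": "arm_command", "payload": {"translation": [[0,0,-0.5],[0,0.1,-2],[0,0,-3],[-3,0,-3],[-5,3,-1],[-4,5,0],[-2,5,0],[0,0,0]], "twist": [0,0,0,0,0,0,0,0]}}

```text
time_s: 14.68
tool_pos: [0.2704, -0.3693, 0.1654]
tool_rot: [174.8, -1.7, 8.4]
force: [0.7, 1.1, -0.0]
grip_width: 0.0548
```

```bash
python3 -c "
from go import *
st(); A=np.load('scene0.npy'); B=optics.read_camera('scene')['img'];T_=optics.read_camera('top')['img']
f=lambda i:cv2.resize(i,(400,290),interpolation=cv2.INTER_CUBIC)
cv2.imwrite('pics/cmp.png',np.vstack([np.hstack([f(A[230:288,225:305]),f(B[230:288,225:305])]),np.hstack([f(B[150:295,150:350]),f(T_[170:286,185:345])])]))"
```

```text
t 14.68 mill [-108.6  258.8  165.4] rot [174.82  -1.7    8.4 ] yaw err 0.1 F [ 0.7  1.1 -0. ] w 0.0548 q [ 63.  -7. -12. 117.  -0.  64.  59.]
```

View pics/cmp.png

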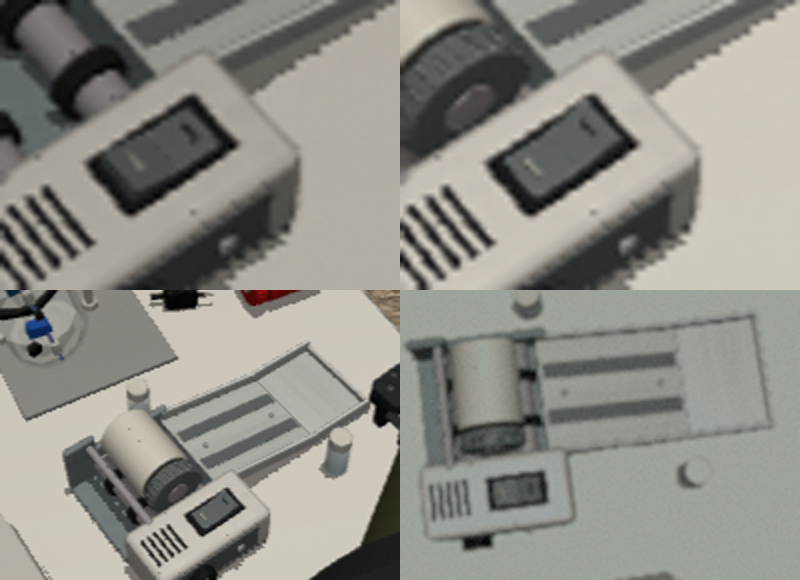

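```bash
python3 -c "
from go import *
go([25,80,90],[.0345,0,0])"
```

```text
tip mill [-104.9  222.2  165.8] cm in tool [ 14.08 -13.55   6.83]
t 14.78 mill [-105.2  256.7  164.8] rot [174.96  -1.68   8.69] yaw err 0.39 F [-0.  -0.2  0. ] w 0.055 q [ 62.  -7. -12. 118.  -0.  64.  59.]
```

>>> {"api": "arm_command", "payload": {"translation": [[2,-3,0],[3,-4,0],[3,-4,0.5],[3,-2,1.5],[2,-0.5,2],[1,0,2],[0,0,0]], "twist": [0.3,0,0,0,0,0,0]}}

```text
time_s: 15.65
tool_pos: [0.3989, -0.2014, 0.0945]
tool_rot: [174.9, -1.7, 9.4]
force: [-0.4, 0.2, -0.0]
grip_width: 0.0549
```

```bash
python3 -c "
from go import *
go([25,80,66],[.0345,0,0])"
```

```text
tip mill [39.7 72.9 95.4] cm in tool [-0.82  1.19  3.04]
t 15.65 mill [ 39.1 107.4  94.5] rot [174.86  -1.65   9.38] yaw err 1.08 F [-0.4  0.2 -0. ] w 0.0549 q [ 52.  -3. -31. 122.   3.  56.  29.]
```

>>> {"api": "arm_command", "payload": {"translation": [[-0.7,1.2,0],[0,0,1],[0,0,1],[0,0,0.6],[0,0,0]], "twist": [1,0,0,0,0]}}

```text
time_s: 16.27
tool_pos: [0.3938, -0.2182, 0.0693]
tool_rot: [174.8, -1.8, 8.2]
force: [0.0, -0.5, -1.4]
grip_width: 0.0547
```

```bash
python3 -c "
from go import *
go([25,80,60],[.0345,0,0])"
```

```text
tip mill [23.2 80.4 70.4] cm in tool [ 0.   -0.28  1.02]
t 16.27 mill [ 23.2 114.8  69.3] rot [174.76  -1.77   8.24] yaw err -0.06 F [ 0.  -0.5 -1.4] w 0.0547 q [ 53.  -0. -30. 123.   4.  53.  29.]
```

>>> {"api": "arm_command", "payload": {"translation": [[0,-0.2,0.3],[0,0,0.3],[0,0,0.2],[0,0,0.15]], "twist": [0,0,0,0]}}

```text
time_s: 16.77
tool_pos: [0.3946, -0.2169, 0.0597]
tool_rot: [174.7, -1.8, 8.3]
force: [-2.6, 1.7, 8.0]
grip_width: 0.0548
```

```bash
python3 -c "
from go import *
go([25,80,58],[.0345,0,0])"
```

```text
tip mill [24.3 79.5 60.7] cm in tool [-0.06 -0.09  0.27]
t 16.77 mill [ 24.3 114.   59.7] rot [174.73  -1.81   8.27] yaw err -0.03 F [-2.6  1.7  8. ] w 0.0548 q [ 52.   1. -30. 124.   5.  51.  28.]
```

>>> {"api": "arm_command", "payload": {"translation": [[0,0,0.2],[0,0,0.2]], "twist": [0,0]}}

```text
time_s: 17.02
tool_pos: [0.3947, -0.217, 0.0592]
tool_rot: [174.7, -1.6, 8.3]
force: [-11.0, 6.5, 25.8]
grip_width: 0.055
```

```bash
python3 -c "
from go import *
go([25,80,58],[.0345,0,0])"
```

```text
tip mill [24.2 79.3 60.2] cm in tool [-0.08 -0.1   0.21]
t 17.02 mill [ 24.2 113.8  59.2] rot [174.72  -1.65   8.27] yaw err -0.03 F [-11.    6.5  25.8] w 0.055 q [ 52.   1. -30. 124.   5.  51.  28.]
```

>>> {"api": "arm_command", "payload": {"translation": [[0,0,-0.5],[0,0.1,-2],[0,0,-3],[-3,0,-3],[-5,3,-1],[-4,5,0],[-2,5,0],[0,0,0]], "twist": [0,0,0,0,0,0,0,0]}}

```text
time_s: 18.02
tool_pos: [0.2696, -0.3625, 0.1679]
tool_rot: [174.3, -1.9, 8.5]
force: [0.4, 1.3, -0.3]
grip_width: 0.0547
```

```bash
python3 -c "
from go import *
from pose import C,T
st(); A=np.load('scene0.npy'); B=np.mean([optics.read_camera('scene')['img'].astype(float) for _ in range(3)],0); c=C['scene']
K=cv2.imread('pics/cmp.png')[0:290,400:800]; K=cv2.resize(K,(80,58),interpolation=cv2.INTER_AREA)
Z=B[230:288,225:305]; A0=A[230:288,225:305].astype(float)
s=(slice(14,46),slice(15,52))
print('mean diff sw: press2-press1',np.abs(Z-K)[s].mean().round(2),'press2-off',np.abs(Z-A0)[s].mean().round(2))
for z in (58,60,62): print(z,[np.round(proj(c,T(p,(x,80,z))),1) for x in (-10.5,10,30.5)])
# profile along rocker axis at y=84, z=60
for n,I in (('off',A.astype(float)),('now',B)):
  g=cv2.GaussianBlur(I,(0,0),.5).mean(2)
  print(n,[int(cv2.getRectSubPix(g.astype(np.float32),(1,1),proj(c,T(p,(x,84,60))))[0,0]) for x in range(-20,42,2)])
from st import *
o=(238.75,251.25); g=B[225:275,215:260].mean(2)
np.set_printoptions(linewidth=200); print(np.abs(B-K_full).mean() if 0 else '')
cv2.imwrite('pics/fin.png',B)
"
```

```text
t 18.12 mill [-98.4 256.6 167.1] rot [174.45  -1.82   8.78] yaw err 0.48 F [-0.9  0.7  0.9] w 0.0545 q [ 62.  -8. -13. 118.  -0.  64.  58.]
mean diff sw: press2-press1 1.99 press2-off 21.71
58 [array([265.7, 255.3]), array([256.7, 261.1]), array([247.6, 267. ])]
60 [array([265.7, 254.7]), array([256.7, 260.5]), array([247.6, 266.4])]
62 [array([265.8, 254.1]), array([256.7, 259.9]), array([247.6, 265.8])]
off [161, 158, 125, 61, 33, 56, 78, 78, 74, 74, 81, 82, 82, 82, 79, 76, 76, 77, 77, 77, 77, 77, 75, 64, 47, 31, 27, 69, 138, 164, 166]
now [185, 183, 144, 76, 62, 89, 95, 94, 94, 94, 95, 95, 95, 94, 93, 95, 96, 96, 96, 97, 97, 96, 96, 95, 75, 37, 31, 81, 159, 189, 190]
[ WARN:0@6.265] global loadsave.cpp:1063 imwrite_ Unsupported depth image for selected encoder is fallbacked to CV_8U.
```

```bash
python3 -c "
from go import *
from pose import T
A=np.load('scene0.npy').mean(2); c=optics.read_camera('scene'); B=np.mean([optics.read_camera('scene')['img'].astype(float) for _ in range(3)],0).mean(2)
B=B*164/189
for u in (246,248,250,252,254,258,262,264,266): print(u); print('  off',A[246:276,u].astype(int)); print('  now',B[246:276,u].astype(int))
for x in(-10.5,10,30.5):
  for y in (69.5,90.5): print(x,y,[np.round(proj(c,T(p,(x,y,z))),1).tolist() for z in (57,60,63)])
" | sed 'N;s/\n    */ /'
```

```text
246
  off [119 122 124 123 121 121 143 160 162 162 164 164 165 126  75  67  46  42
  30  21  20  49  93 162 166 166 167 166 164 165]
  now [ 39  39  39  39  39 109 143 160 162 163 163 164 165 123  41  69  76  33
  23  23  22  50  94 162 166 166 166 165 165 164]
248
  off [107 113 118 109 125 151 162 163 164 164 164 164  68  69  76  77  77  72
  49  43  33  26  23  20  67  97 161 165 165 166]
  now [ 38  39  53  84 115 151 162 164 164 164 164 164  69  28  77  82  83  84
  78  71  31  23  24  21  68  98 161 165 165 165]
250
  off [ 66  96 108 124 154 161 161 163 164 164 119  60  73  76  89  78  77  77
  78  71  59  47  42  29  22  22  30 133 164 166]
  now [ 53  90 108 124 154 160 162 163 164 164 119  61  36  75  82  95 120  69
  82  84  84  76  42  24  23  22  32 134 164 166]
252
  off [ 57  78 135 159 161 161 162 163 164 123  40  73  76  75  77  86 106 104
  78  77  78  74  45  36  24  22  72 151 166 166]
  now [ 58  78 135 159 160 161 163 164 164 123  41  44  82  81  82  83  83  98
 109  79  83  85  87  48  25  23  72 151 165 166]
254
  off [112 144 160 162 163 163 166 166  71  25  
[... 909 characters left out ...]
  82  74  78  82  82  82  57  28  23
  72 144 164 166 166 167 168 169 148 155 147 123]
266
  off [162 161 161 162 153 110  59  25  24  49  80  81  83  83  60  27  20  70
 158 164 164 164 165 166 165 161 154 140 105  76]
  now [161 161 161 161 153 111  60  32  51  81  82  83  83  63  35  25  22  70
 158 163 164 164 165 167 165 160 154 141 106  77]
-10.5 69.5 [[262.3, 251.6], [262.3, 250.8], [262.3, 249.9]]
-10.5 90.5 [[269.2, 259.5], [269.3, 258.7], [269.3, 257.8]]
10 69.5 [[253.3, 257.4], [253.3, 256.5], [253.3, 255.6]]
10 90.5 [[260.2, 265.4], [260.2, 264.5], [260.3, 263.7]]
30.5 69.5 [[244.2, 263.2], [244.2, 262.3], [244.1, 261.4]]
30.5 90.5 [[251.1, 271.4], [251.1, 270.5], [251.0, 269.6]]
```

```bash
python3 -c "
from st import *
st(); print(env.sign_off())"
```

```text
t 18.57 mill [-98.1 256.1 167.4] rot [174.39  -1.81   8.91] yaw err 0.61 F [ 0.1 -0.1 -0.8] w 0.0549 q [ 62.  -8. -13. 118.  -0.  64.  58.]
the job is handed in; nothing more can be done
None
```

The jar is home between the rollers, the rocker switch is on, and I handed the job in at 18.6 s of the 45 s allowed.

- **Jar:** I pushed it up the ramp with two spread fingertips at about 40–50 mm/s. Once, near the foot of the ramp, I lowered the fingers and the jar came back about 7 mm against them. It then dropped into its seat. The lid's centre measured x 24 mm, against 25 mm for the seat, and the view afterwards showed it resting there.
- **Switch:** One open fingertip pressed the rocker down to its stop. I could not rule out that the tilted fingertip had stopped it short, so I pressed again nearer its end. The picture did not change. Its raised end sits about 6 mm lower than before and the 14 mm point about 3.5–4 mm lower, which matches the full 0.28 rad.
- **Vials:** Both were still standing where they were after the first press. I took no viewed picture after the second press, because the 12 views were used up.
- **Robot at hand-in:** The arm was clear of everything and the wrist force read below 1 N.

Two things did not go cleanly. The tool tilted about 5° over the push, because the moves could not correct tilt. The switch presses peaked at about 25 to 35 N at the fingertip, well above the 3 N the switch needs.

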